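# Clip the glaze carrier to its post and load it

## Robot

A 7-joint arm with a two-finger parallel gripper is mounted at the origin on the work surface. World frame = base frame: x ahead of the robot, y to its left, z up, the work surface at z = 0. Lengths are in m, angles in rad, forces in N, time in s.
With the tool pointing down it reaches from about 0.425 to 0.975 m from the base axis. Payload 16.7 kg.
Tool frame: the origin (TCP) lies on the centre line of the jaws, within the pads' length; the fingertips stand 14 mm ahead of it and the grasp point (between the pads) lies 5 mm behind it; z points along the fingers, y is the line along which they close (so a half turn about z gives the same grasp; the last joint's range is limited). The gripper opens to 85 mm and grips with 20 to 120 N. Pads are 22 mm wide; open, the fingers measure 114 mm over their backs; the gripper's body (76 mm by 85 mm) begins 54 mm behind the grasp point. The pads swing forward as they close: fully open they stand 13 mm farther back than shut.
Start: joints at [0.994, 0.426, 0.074, 1.606, -0.034, 1.111, -0.067], TCP at [0.28, -0.614, 0.245] pointing down, gripper open.
Joint ranges: [-2.85, 2.85], [-0.5, 2.14], [-1.23, 1.37], [0.21, 2.46], [-1.02, 4.16], [0.16, 2.05], [-2.73, 2.73]. Speed limits (rad/s): [1.89, 1.89, 2.39, 2.39, 3.01, 3.01, 3.01].

## Interface

Orientations are given as a unit quaternion [w, x, y, z].
In Python, from rig import bot, imaging gives the robot as it stands.
- The arm moves only by the shell command python3 -m pendant 'ROWS' [FORCE]. ROWS is JSON, a list of rows, each a list of 5 numbers: the closure, from -1 (fully open) to 1 (shut), so that 0 is half open, then the shift along the tool's x, y, z normalised to -1 to 1, where 1 is 0.025 m, then the turn about the tool's z normalised to -1 to 1, where 1 is 0.15 rad. In form: [[claw, dx, dy, dz, spin], ...]. A call has 1 to 12 rows; each row shifts and turns the commanded pose from where the row before left it, along the tool's axes as they then stand; what a row does not reach is not made up. A row lasts 1/10 s, in which the tool goes at most 50 mm and 8.59 degrees, less where a joint would pass 70% of its speed; a pose out of reach is approached as far as the arm can. A call with a number of a shift or a turn outside -1 to 1 is refused whole. A call with a gripper value outside its range is refused whole. The fingers move at their own pace and stop on an object; FORCE is the grip in N (left out, the last holds). Time passes only in rows, so rows that do not move let the fingers close. It gives the time, the measured TCP pose, the force, the opening and the grip force at its end, in the units of the state.
- bot.sense(): the state, without advancing time (a new reading comes with each control period).
- imaging.camera(name): name is "scene" or "side" or "wrist"; returns a dict with "img" (420x560x3 uint8, red, green, blue), "z_map" (420x560 float32, m along the optical axis (not along the pixel's ray), 0 where there is no reading), "mtx" (3x3 intrinsics, pixels), "D" ([k1, k2, p1, p2, k3] as OpenCV has them; the pictures are not rectified), "R" (3x3) and "t" (3): a world point X has camera coordinates R X + t. Camera axes: x right, y down, z forward; pixel columns grow to the right and rows downward; lengths in m; the calibration is good to about 2 mm. A picture is of the moment at which its call begins.
- bot.sign_off(): hands the job in; it is judged then, once.
The state is a dict: "time_s": time; "qpos": joint angles; "joint_velocities": joint speeds; "tau": joint torques, N m; "ee_pos": TCP position; "orientation": TCP orientation; "wrist_force": force on the tool from outside, world axes, zero at the start; "ft_torque": the same for the moment, N m; "gripper_width": finger opening in m; "grip_force": force on a finger pad.
Only numpy, scipy, OpenCV 4.12 (cv2) and the standard library are available. Lean on these libraries where they do the work, as an engineer would, in place of code of your own. Each camera call takes 0.05 s, during which the arm holds its last target. There are 200 camera calls.

## Task

Take the fork tool by its red handle and use it, not the gripper, to push the orange split clip along its channel onto the pivot post until it snaps fully home in the groove, while the carrier holds only the jar it started with. Then load every white-capped glaze jar from the ware board into the carrier, upright, one to a free cell, set down and not dropped, leaving the black jar in its cell. By the end the fork tool stands upright in the middle of its rubber mat again; leave the cup, the bowl and the cork block alone.

Things in the scene. Friction and masses are not known exactly. Their poses are not given: they have to be found in the camera images.
- crate: plywood glaze carrier, fixed; origin mid-underside on the bench. 166 (x) x 246 (y) x 60 mm high, walls, dividers and floor 6 mm thick. Two by three open cells, each 74 x 74 mm inside, centres at x = -40, +40 mm and y = -80, 0, +80 mm in its frame. A wooden tongue with the clip channel adjoins its +y side
- channel (a point): point on the centre line of the channel, on the tongue's flat top 40 mm above the bench, at the channel's open end nearest the robot. The channel runs 225 mm from here along +x (carrier's axes), 70 mm wide between two aluminium rails 12 mm wide and 12 mm high; the post stands in it 185 mm along
- post (a point): point on the axis of the steel pivot post, 6 mm above the tongue's top (mid-thickness of a clip lying in the groove). Groove (neck) 24 mm diameter and 14 mm high, standing directly on the tongue, under a dark round head 40 mm diameter and 12 mm high. Axes as the carrier's
- clip_bore (a point): middle of the bore, at mid-thickness, of the orange split clip, 12 mm thick, 75 mm long, lying flat in the channel on the robot's side of the post; x axis towards its mouth and the post. In plan it meets the post's axis when home. Its sprung arms spread over the neck and close behind it: this takes about 6 to 10 N, then it snaps and stays with up to 3 mm of play
- clip_back (a point): middle of the rear face of the clip's back bar at mid-thickness, 30 mm behind the bore; the back bar is 64 mm wide, and its two square shoulders, 8 to 32 mm either side of this point, are where the fork's prongs push; a tail 16 mm wide stands out 16 mm further back between them
- fork_grip (a point): fork tool, 0.22 kg, standing by itself on its flat foot with an upright red handle 26 (x) x 30 (y) mm that runs from 14 to 100 mm above the underside; this point is on the handle's axis, 70 mm above the underside. x axis: the way the prongs point. Steel foot 14 mm thick, 52 mm wide, from 30 mm behind to 60 mm in front of the handle's axis
- fork_tip (a point): midway between the tips of the fork tool's two prongs, 7 mm above the underside, 60 mm in front of the handle's axis; each prong is 14 mm wide, 14 mm thick and 40 mm long, with a gap of 24 mm between them that takes the clip's tail
- mat_centre (a point): middle of the top of the fork tool's dark rubber mat, 130 (x) x 90 (y) x 4 mm, fixed to the bench
- board: pale wooden ware board on which the jars to be loaded stand, fixed, 240 (x) x 340 (y) x 12 mm, origin at the middle of its underside
- jar1_mid (a point): blue glaze jar with a white cap, to be loaded (may be absent); 110 mm tall: body 60 mm diameter up to 66 mm, then a cap 36 mm diameter from there (narrowing shoulder to 74 mm) to 110 mm, a good place to grip; about 0.22 kg, bottom-heavy; this point is on its axis, half-way up (55 mm); z axis along the jar
- jar2_mid (a point): green glass glaze jar with a white cap, to be loaded (may be absent); 110 mm tall: body 60 mm diameter up to 66 mm, then a cap 36 mm diameter from there (narrowing shoulder to 74 mm) to 110 mm, a good place to grip; about 0.22 kg, bottom-heavy; this point is on its axis, half-way up (55 mm); z axis along the jar
- jar3_mid (a point): terracotta glaze jar with a white cap, to be loaded (may be absent); 110 mm tall: body 60 mm diameter up to 66 mm, then a cap 36 mm diameter from there (narrowing shoulder to 74 mm) to 110 mm, a good place to grip; about 0.22 kg, bottom-heavy; this point is on its axis, half-way up (55 mm); z axis along the jar
- jar4_mid (a point): amber glass glaze jar with a white cap, to be loaded (may be absent); 110 mm tall: body 60 mm diameter up to 66 mm, then a cap 36 mm diameter from there (narrowing shoulder to 74 mm) to 110 mm, a good place to grip; about 0.22 kg, bottom-heavy; this point is on its axis, half-way up (55 mm); z axis along the jar
- jar5_mid (a point): yellow glaze jar with a white cap, to be loaded (may be absent); 110 mm tall: body 60 mm diameter up to 66 mm, then a cap 36 mm diameter from there (narrowing shoulder to 74 mm) to 110 mm, a good place to grip; about 0.22 kg, bottom-heavy; this point is on its axis, half-way up (55 mm); z axis along the jar
- old1_mid (a point): black jar with a grey cap, same shape and size as the other jars, already in a cell of the carrier and to stay there (one such jar is present, the others absent); this point is half-way up (55 mm)
- old2_mid (a point): black jar with a grey cap, same shape and size as the other jars, already in a cell of the carrier and to stay there (one such jar is present, the others absent); this point is half-way up (55 mm)
- old3_mid (a point): black jar with a grey cap, same shape and size as the other jars, already in a cell of the carrier and to stay there (one such jar is present, the others absent); this point is half-way up (55 mm)
- mug_mid (a point): orange cup without handle, bystander, 76 mm diameter, 85 mm tall; point half-way up
- bowl_mid (a point): white bowl, bystander, 110 mm diameter, 45 mm tall; point half-way up
- rib_mid (a point): cork block, bystander, 100 x 50 x 22 mm; point half-way up
Mind the look-alikes: they are no part of the job. Leave any pink look-alike of the part that bears jar5_mid alone. Of the things that look like the part that bears jar2_mid, the smaller one is meant.

How it is judged:
On the way, in this order (a step that is already met when the one before it is completed fails the run):
1. the fork tool presses on the clip (contact force between fork and clip above 1.5 N).
2. the clip is home on the post before any white-capped jar is in the carrier (horizontal distance between clip_bore and post below 0.005 m and z of clip_bore in the frame of post between -0.004 and 0.004 m and horizontal distance between each of jar1_mid, jar2_mid, jar3_mid, jar4_mid, jar5_mid and crate above 0.15 m), for 0.2 s.
3. every white-capped jar stands upright in a cell (x of jar1_mid in the frame of crate between -0.052 and 0.052 m and y of jar1_mid in the frame of crate between -0.092 and 0.092 m and z of jar1_mid in the frame of crate between 0.055 and 0.067 m and angle between each of jar1_mid, jar2_mid, jar3_mid, jar4_mid, jar5_mid's own z axis and vertical below 0.12 rad and x of jar2_mid in the frame of crate between -0.052 and 0.052 m and y of jar2_mid in the frame of crate between -0.092 and 0.092 m and z of jar2_mid in the frame of crate between 0.055 and 0.067 m and x of jar3_mid in the frame of crate between -0.052 and 0.052 m and y of jar3_mid in the frame of crate between -0.092 and 0.092 m and z of jar3_mid in the frame of crate between 0.055 and 0.067 m and x of jar4_mid in the frame of crate between -0.052 and 0.052 m and y of jar4_mid in the frame of crate between -0.092 and 0.092 m and z of jar4_mid in the frame of crate between 0.055 and 0.067 m and x of jar5_mid in the frame of crate between -0.052 and 0.052 m and y of jar5_mid in the frame of crate between -0.092 and 0.092 m and z of jar5_mid in the frame of crate between 0.055 and 0.067 m), for 0.2 s.
At the end, for the whole second after the job is handed in: the clip's bore is within 5 mm of the post's axis and lies in the groove; every white-capped jar present, and the black jar, stands upright (within 7 degrees) and still on the floor of a cell; the fork tool stands upright within 40 mm of the middle of its mat, released and still (all of step 3 and horizontal distance between clip_bore and post below 0.005 m and z of clip_bore in the frame of post between -0.004 and 0.004 m and horizontal distance between fork_grip and mat_centre below 0.04 m and angle between fork_grip's own z axis and vertical below 0.1 rad and z of fork_grip in the frame of mat_centre below 0.076 m and linear speed of each of fork, jar1, jar2, jar3, jar4, jar5, old1, old2, old3 below 0.03 m/s and x of old1_mid in the frame of crate between -0.052 and 0.052 m and y of old1_mid in the frame of crate between -0.092 and 0.092 m and z of old1_mid in the frame of crate between 0.055 and 0.067 m and angle between each of old1_mid, old2_mid, old3_mid's own z axis and vertical below 0.12 rad and x of old2_mid in the frame of crate between -0.052 and 0.052 m and y of old2_mid in the frame of crate between -0.092 and 0.092 m and z of old2_mid in the frame of crate between 0.055 and 0.067 m and x of old3_mid in the frame of crate between -0.052 and 0.052 m and y of old3_mid in the frame of crate between -0.092 and 0.092 m and z of old3_mid in the frame of crate between 0.055 and 0.067 m); the robot touches nothing.
It fails at once if the orange cup is disturbed (distance of mug_mid from where it was at the start of the episode above 0.03 m).
It fails at once if the white bowl is disturbed (distance of bowl_mid from where it was at the start of the episode above 0.03 m).
It fails at once if the cork block is disturbed (distance of rib_mid from where it was at the start of the episode above 0.03 m).
It fails at once if the robot itself touches the clip instead of the fork tool (contact force between any of the fingers, the arm and clip above 1 N).
It fails at once if a jar is dropped into the carrier (faster than 0.8 m/s inside a cell) ((linear speed of jar1 above 0.8 m/s and z of jar1_mid in the frame of crate below 0.11 m and horizontal distance between jar1_mid and crate below 0.105 m) or (linear speed of jar2 above 0.8 m/s and z of jar2_mid in the frame of crate below 0.11 m and horizontal distance between jar2_mid and crate below 0.105 m) or (linear speed of jar3 above 0.8 m/s and z of jar3_mid in the frame of crate below 0.11 m and horizontal distance between jar3_mid and crate below 0.105 m) or (linear speed of jar4 above 0.8 m/s and z of jar4_mid in the frame of crate below 0.11 m and horizontal distance between jar4_mid and crate below 0.105 m) or (linear speed of jar5 above 0.8 m/s and z of jar5_mid in the frame of crate below 0.11 m and horizontal distance between jar5_mid and crate below 0.105 m)).
Of jar1, jar2, jar3, jar4, jar5 only 3 to 5 are there at a start; the rules pass over those that are not, and their reading is None.
Of old1, old2, old3 only 1 to 1 are there at a start; the rules pass over those that are not, and their reading is None.
At some moment in a run one of jar1, jar2, jar3, jar4, jar5 may be knocked a few centimetres aside while the robot is not near it.
It also fails if it takes over 210 s, if anything falls off the work surface, if the arm or the gripper's body presses on something with over 40 N, if the wrist force passes 120 N, or if a joint passes its speed limit or range.

## Working session

There is one attempt and no reset: what is moved stays moved. The work goes in short steps, Python scripts to look and compute and a shell command to move; the robot and the scene stay as the last step left them, time stands still between calls to the robot, and variables do not carry over. Pictures are saved under pics/ and viewed, at most 14 in all, crops included, and the job is handed in when it is done.

```bash
ls; mkdir -p pics
cat > h.py <<'E'
import numpy as np, cv2
from rig import bot, imaging
def snap(name,fn=None):
    c=imaging.camera(name); np.savez(f'{name}.npz',**c)
    if fn: cv2.imwrite(f'pics/{fn}',c['img'][:,:,::-1])
    return c
def load(name): return np.load(f'{name}.npz')
def world(c,u,v,z=None,d=None):
    """pixel -> world; on plane z, or at depth d, or by z_map"""
    p=cv2.undistortPoints(np.array([[[u,v]]],float),c['mtx'],c['D'])[0,0]
    r=np.array([p[0],p[1],1.]); R=c['R'];t=c['t']
    o=-R.T@t; w=R.T@r
    if z is not None: return o+w*(z-o[2])/w[2]
    if d is None:
        a=c['z_map'][int(v)-1:int(v)+2,int(u)-1:int(u)+2]; d=np.median(a[a>0])
    return o+w*d
def cloud(c):
    h,w=c['z_map'].shape
    uv=np.stack(np.meshgrid(np.arange(w),np.arange(h)),-1).reshape(-1,1,2).astype(float)
    p=cv2.undistortPoints(uv,c['mtx'],c['D'])[:,0]
    P=np.c_[p,np.ones(len(p))]*c['z_map'].reshape(-1,1)
    return ((P-c['t'])@c['R']).reshape(h,w,3)
E
python3 - <<'E'
from h import *
for n in('scene','side'):
    c=snap(n,n+'0.png'); print(n,-c['R'].T@c['t'],c['R'][2])
s=bot.sense(); print(s)
E
```

```text
pics
scene [ 1.25192738 -0.18863179  1.2347737 ] [-0.53803945  0.04989582 -0.84144159]
side [0.37621971 1.15521979 0.9722923 ] [ 0.11012196 -0.8095149  -0.5766791 ]
{'time_s': 0.1, 'qpos': array([ 0.99350672,  0.42666142,  0.07385333,  1.60654914, -0.03407498,
        1.11079707, -0.06708644]), 'joint_velocities': array([ 0.00036665, -0.00139438, -0.00049678, -0.00092361,  0.00033083,
       -0.00025142,  0.00078236]), 'tau': array([ 8.37636064e-03, -9.51533389e+01,  3.77097398e+00, -4.64398992e+01,
        1.95813098e-02,  6.40356491e-03, -4.97478743e-05]), 'ee_pos': array([ 0.27985416, -0.61386353,  0.24468329]), 'orientation': array([-5.51642980e-04,  9.77212214e-01,  2.12263881e-01, -1.72568597e-04]), 'wrist_force': array([0.14451102, 0.42500572, 0.95894265]), 'ft_torque': array([-0.05435647,  0.03162556, -0.02424919]), 'grip_force': 0.0, 'gripper_width': 0.0852727158872937}
```

View pics/scene0.png

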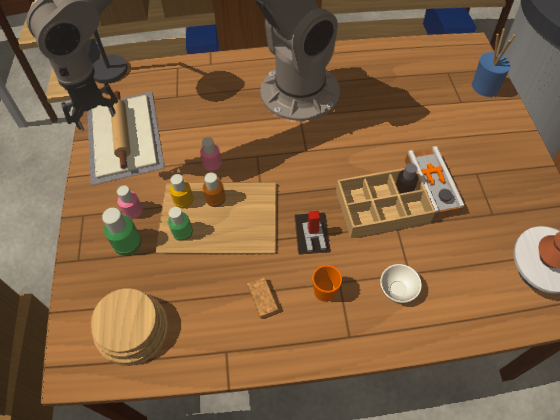

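View pics/side0.png

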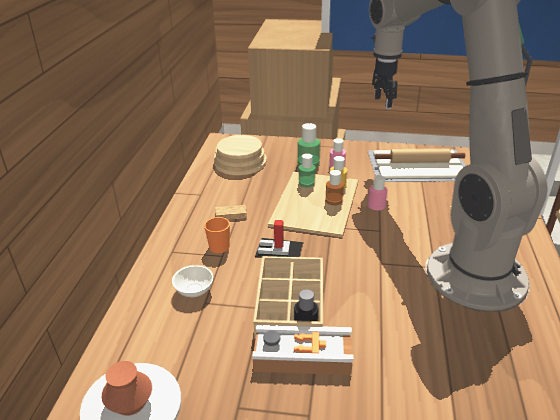

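The scene picture shows three white-capped jars on the board: yellow (180,190), brown (213,190) and small green (179,224). The pink jars and the big green one are decoys. The fork is at (314,225) on its mat, the carrier at (385,205) with the black jar at (407,178), the clip at (432,174), and the post at (446,196). Next I measure these.

Run:
```python
from h import *
c=load('scene')
im=c['img']
b=cv2.resize(im[140:260,290:480],None,fx=4.2,fy=4.2,interpolation=cv2.INTER_CUBIC); cv2.imwrite('pics/a.png',b[:,:,::-1])
for n in('scene','side'):
    c=load(n); C=cloud(c); im=c['img'].astype(int)
    hsv=cv2.cvtColor(c['img'],cv2.COLOR_RGB2HSV); V=hsv[...,2];S=hsv[...,1]
    cand=(C[...,0]>.3)&(C[...,0]<1)&(C[...,1]>-.8)&(C[...,1]<.1)
    m=cand&(C[...,2]>.105)&(C[...,2]<.2)
    k,l,st,ce=cv2.connectedComponentsWithStats(m.astype(np.uint8))
    for i in range(1,k):
        if st[i,4]>15:
            P=C[l==i]; print(n,ce[i].round(),st[i,4],'med',np.median(P,0).round(3),'top',P[:,2].max().round(3),c['img'][l==i].mean(0).round(),((P.max(0)+P.min(0))/2).round(3))
    m=(C[...,2]>.05)&(C[...,2]<.12)&(C[...,0]>.3)&(C[...,1]<.6)&(im[...,0]>100)&(im[...,1]<45)&(im[...,2]<45)
    P=C[m]; 
    if len(P): print(n,'red',len(P),P.min(0).round(3),P.max(0).round(3))
    m=(C[...,2]>.04)&(C[...,2]<.065)&(im[...,0]>180)&(im[...,2]<60)&(C[...,1]>.1)
    P=C[m]; print(n,'clip',len(P),P.min(0).round(3),P.max(0).round(3))
    # board
    m=(abs(C[...,2]-.012)<.004)&(C[...,1]<-.05)&(C[...,0]>.35)&(im[...,0]>150)
```

```text
scene [211. 179.] 138 med [ 0.431 -0.313  0.121] top 0.127 [180. 173. 152.] [ 0.428 -0.313  0.116]
scene [176. 180.] 144 med [ 0.423 -0.412  0.12 ] top 0.127 [180. 173. 151.] [ 0.419 -0.412  0.116]
scene [123. 190.] 103 med [ 0.43  -0.567  0.11 ] top 0.115 [199. 190. 167.] [ 0.43  -0.568  0.111]
scene [175. 213.] 153 med [ 0.534 -0.414  0.12 ] top 0.127 [183. 176. 155.] [ 0.532 -0.415  0.116]
scene [114. 220.] 421 med [ 0.551 -0.575  0.153] top 0.16 [157. 152. 134.] [ 0.542 -0.579  0.133]
scene red 108 [ 0.56  -0.058  0.05 ] [ 0.588 -0.029  0.109]
scene clip 192 [0.406 0.313 0.041] [0.482 0.377 0.057]
side [309. 132.] 242 med [ 0.537 -0.563  0.139] top 0.163 [184. 183. 173.] [ 0.538 -0.579  0.134]
side [339. 141.] 49 med [ 0.425 -0.563  0.111] top 0.117 [227. 225. 217.] [ 0.427 -0.566  0.111]
side [307. 158.] 88 med [ 0.525 -0.405  0.12 ] top 0.128 [199. 199. 190.] [ 0.526 -0.411  0.117]
side [339. 160.] 92 med [ 0.417 -0.401  0.12 ] top 0.129 [203. 201. 194.] [ 0.417 -0.408  0.117]
side [335. 174.] 98 med [ 0.424 -0.305  0.121] top 0.126 [205. 204. 196.] [ 0.424 -0.313  0.116]
side red 14 [ 0.558 -0.031  0.051] [ 0.582 -0.025  0.098]
side clip 11 [0.407 0.33  0.041] [0.474 0.37  0.053]
```

View pics/a.png

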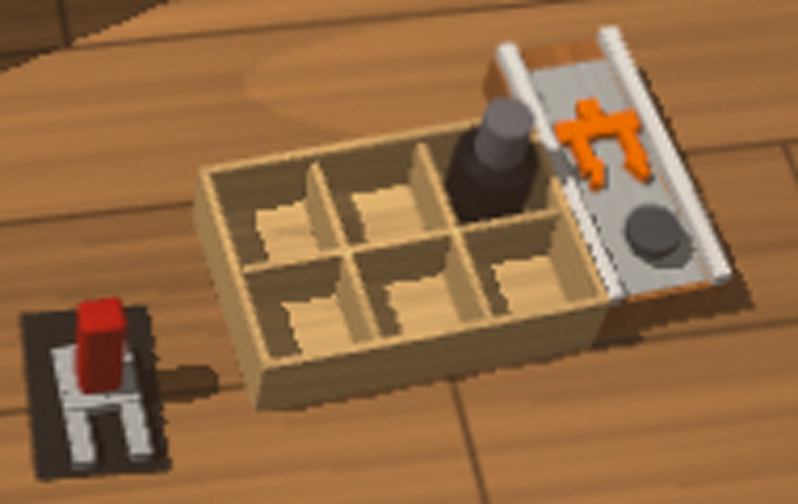

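The crop shows the clip's tail end at (588,103), the back bar from (556,132) to (640,125), the post head at (657,229), the carrier's rim corners, the mat corners and the prong tips (85,465) and (143,457). I convert these to world positions.

Run:
```python
from h import *
c=load('scene')
L=dict(nl=(205,172,.06),fl=(265,362,.06),fr=(605,298,.06),mid=(348,254,.06),mr=(562,212,.06),post=(657,226,.066),r1=(508,45,.052),r2=(608,30,.052),r3=(617,295,.052),r4=(722,277,.052),tail=(588,100,.052),barL=(556,132,.052),barR=(638,122,.052),tipL=(85,465,.018),tipR=(143,457,.018),ha=(78,303,.104),hb=(122,300,.104),m1=(22,315,.004),m2=(148,307,.004),m3=(40,478,.004),m4=(170,468,.004),htop=(102,309,.104))
for k,(u,v,z) in L.items(): print(k,world(c,290+u/4.2-.38,140+v/4.2-.38,z)[:2].round(4))
```

```text
nl [0.4421 0.0521]
fl [0.5981 0.0641]
fr [0.5791 0.304 ]
mid [0.5218 0.1369]
mr [0.5068 0.2936]
post [0.5303 0.3547]
r1 [0.3513 0.2978]
r2 [0.3462 0.3774]
r3 [0.5732 0.3164]
r4 [0.5686 0.3947]
tail [0.4082 0.3433]
barL [0.4335 0.3116]
barR [0.4321 0.3745]
tipL [ 0.6369 -0.0601]
tipR [ 0.6359 -0.0211]
ha [ 0.564  -0.0566]
hb [ 0.5653 -0.0281]
m1 [ 0.5079 -0.0852]
m2 [0.5126 0.0032]
m3 [ 0.6356 -0.0898]
m4 [ 0.6393 -0.0026]
htop [ 0.5704 -0.042 ]
```

```bash
python3 -m pendant '[[-1,0,0,0,0.95],[-1,0,0,0,0.95],[-1,0,0,0,0.95],[-1,0.5,-1,0,0],[-1,0.5,-1,0,0],[-1,0.5,-1,0,0],[-1,0.5,-1,0,0],[-1,0.5,-1,0,0],[-1,0.5,-1,0,0],[-1,0.5,-1,0,0],[-1,0.5,-1,0,0],[-1,0.5,-1,0,0]]' 80
python3 -m pendant '[[-1,0.5,-1,0,0],[-1,0.5,-1,0,0],[-1,0.5,-1,0,0],[-1,0.5,-1,0,0],[-1,0.5,-1,0,0],[-1,0.5,-1,0,0],[-1,0.5,-1,0,0],[-1,0.5,-1,0,0],[-1,0.5,-1,0,0],[-1,0.5,-1,0,0],[-1,0.5,-1,0,0],[-1,0,0,0,0]]'
python3 - <<'E'
from h import *
c=snap('wrist','w1.png'); s=bot.sense(); print(s['ee_pos'],s['orientation']); print(-c['R'].T@c['t'],c['R'][2])
E
```

```text
time_s: 1.3
ee_pos: [0.3927, -0.3879, 0.2451]
orientation: [-0.0, 1.0, 0.0, -0.0]
wrist_force: [1.1, -1.1, 0.9]
gripper_width: 0.0853
grip_force: 0.0
time_s: 2.5
ee_pos: [0.5311, -0.1104, 0.2451]
orientation: [-0.001, 1.0, 0.002, 0.0]
wrist_force: [-0.6, -0.9, 0.1]
gripper_width: 0.0854
grip_force: 0.0
[ 0.53027415 -0.11238059  0.24501702] [-2.75109225e-04  9.99998593e-01  1.63771974e-03 -2.37353258e-04]
[ 0.61453772 -0.1119774   0.37362463] [-3.21926909e-01 -3.17380224e-04 -9.46764472e-01]
```

View pics/w1.png

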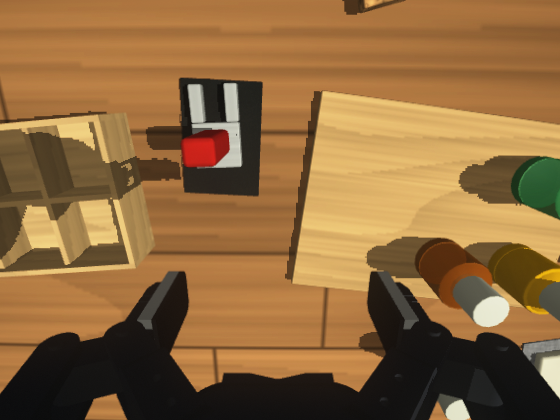

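Wrist view: handle top roughly (183..216, 137..166), prong tips at (196,84) and (231,84), mat corners (180,78), (262,83), (184,191), (259,195). Part of the carrier rim is also visible on the left.

Run:
```python
from h import *
c=load('wrist'); f=lambda *a:world(c,*a)[:2]
h=f(199,151.5,.104); t=(f(196,84,.018)+f(231,84,.018))/2
m=sum(f(u,v,.004) for u,v in((180,78),(262,83),(184,191),(259,195)))/4
print('handle',h,'tip',t,'mat',m,np.hypot(*(t-h)),np.arctan2(*(t-h)[::-1]))
C=cloud(c); im=c['img'].astype(int)
r=(im[...,0]>150)&(im[...,1]<60)&(im[...,2]<60)&(C[...,2]>.097)
print('red top',C[r].min(0),C[r].max(0))
# crate rim fit from scene+side
for n in('scene','side'):
    c=load(n);C=cloud(c)
    m=(abs(C[...,2]-.060)<.004)&(C[...,0]>.41)&(C[...,0]<.63)&(C[...,1]>.03)&(C[...,1]<.30)
    P=C[m][:,:2].astype(np.float32); print(n,len(P),cv2.minAreaRect(P*1000))
```

```text
handle [ 0.57410418 -0.04537445] tip [ 0.63180908 -0.04441836] mat [ 0.57264203 -0.04722138] 0.057712819059728075 0.01656700148162824
red top [ 0.56120637 -0.1119774   0.09840913] [ 0.61453772 -0.03158169  0.37362463]
scene 533 ((510.3006591796875, 176.8460235595703), (170.54750061035156, 248.84603881835938), 4.451910495758057)
side 624 ((508.7044677734375, 176.56483459472656), (165.05508422851562, 254.42735290527344), 4.655381202697754)
```

```bash
python3 -m pendant '[[-1,0.59,-0.9,0,0],[-1,0.59,-0.9,0,0],[-1,0.59,-0.9,0,0],[-1,0,0,1,0],[-1,0,0,1,0],[-1,0,0,1,0],[-1,0,0,1,0],[-1,0,0,1,0],[-1,0,0,1,0],[-1,0,0,0.6,0],[-1,0,0,0.3,0],[-1,0,0,0,0]]' 90
python3 -m pendant '[[1,0,0,0,0],[1,0,0,0,0],[1,0,0,0,0],[1,0,0,0,0],[1,0,0,0,0],[1,0,0,0,0]]' 90
```

```text
time_s: 3.75
ee_pos: [0.5738, -0.047, 0.0723]
orientation: [0.0, 1.0, -0.0, -0.001]
wrist_force: [-0.4, 0.2, 0.8]
gripper_width: 0.0855
grip_force: 0.0
time_s: 4.35
ee_pos: [0.5741, -0.0465, 0.073]
orientation: [-0.0, 1.0, 0.0, 0.0]
wrist_force: [-0.7, 0.5, 2.8]
gripper_width: 0.0289
grip_force: 89.3
```

```bash
python3 -m pendant '[[1,0,0,-0.5,0],[1,0,0,-0.9,0],[1,0,0,-1,0],[1,0,0,-1,0],[1,0,0,-1,0],[1,0,0,-1,0],[1,0,0,-1,0],[1,-0.57,-0.95,0,0],[1,-0.57,-0.95,0,0],[1,-0.57,-0.95,0,0],[1,-0.57,-0.95,0,0],[1,-0.57,-0.95,0,0]]'
python3 -m pendant '[[1,-0.57,-0.95,0,0],[1,-0.57,-0.95,0,0],[1,-0.57,-0.95,0,0],[1,-0.57,-0.95,0,0],[1,-0.57,-0.95,0,0],[1,-0.57,-0.95,0,0],[1,-0.57,-0.95,0,0],[1,-0.57,-0.95,0,0],[1,-0.57,-0.95,0,0],[1,-0.57,-0.95,0,0],[1,-0.57,-0.95,0,0],[1,0,0,0,-0.53]]'
python3 -m pendant '[[1,0,0,0,0],[1,0,0,0,0]]'
python3 - <<'E'
from h import *
c=snap('wrist','w2.png'); s=bot.sense(); print(s['ee_pos'],s['orientation']); print(-c['R'].T@c['t'],c['R'][2])
E
```

```text
time_s: 5.55
ee_pos: [0.502, 0.0729, 0.2336]
orientation: [0.0, 1.0, 0.0, 0.0]
wrist_force: [-0.9, 0.4, -2.1]
gripper_width: 0.0296
grip_force: 89.2
time_s: 6.75
ee_pos: [0.3439, 0.3363, 0.2338]
orientation: [-0.001, 0.999, 0.042, 0.0]
wrist_force: [1.0, -1.6, -1.8]
gripper_width: 0.029
grip_force: 89.1
time_s: 6.95
ee_pos: [0.3463, 0.3329, 0.2332]
orientation: [0.0, 0.999, 0.039, 0.0]
wrist_force: [-0.4, -0.2, -2.6]
gripper_width: 0.0291
grip_force: 89.1
[0.3464024  0.33275891 0.23316166] [7.72723357e-05 9.99263612e-01 3.83690239e-02 2.14202842e-04]
[0.42941389 0.33737748 0.36178967] [-0.32066936 -0.0249482  -0.94686258]
```

View pics/w2.png

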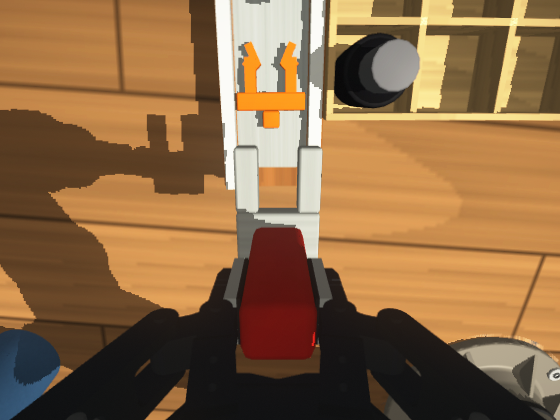

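Wrist view: the prong tops end at (246,147) and (310,147). The clip's back bar rear edge runs from (238,108) to (304,107) and its tail end is at (272,127). The rails' inner edges are near x=234 and 310.

Run:
```python
from h import *
c=load('wrist'); f=lambda *a:world(c,*a)
ph=.0769; ex=np.array([np.cos(ph),np.sin(ph)]); ey=np.array([-ex[1],ex[0]]); tcp=np.array([.3464,.3328])
L=dict(pl=(246,147,.178),pr=(310,147,.178),bl=(238,108,.052),br=(304,107.5,.052),tail=(272,126,.052),
 rl=(234,130,.052),rl2=(234,20,.052),rr=(309.5,125,.052),rr2=(308,20,.052))
for k,v in L.items():
    p=f(*v)[:2]; print(k,p.round(4),'tool frame',((p-tcp)@ex).round(4),((p-tcp)@ey).round(4))
C=cloud(c);im=c['img'].astype(int)
m=(im[...,0]>200)&(im[...,2]<60)&(im[...,1]>90)&(C[...,2]>.046)&(C[...,2]<.06)
P=(C[m][:,:2]-tcp); print(np.median(C[m][:,2]),(P@ex).min(),(P@ex).max(),(P@ey).min(),(P@ey).max())
k=m&(np.arange(560)[None]<262)|m&(np.arange(560)[None]>282); q=(C[k][:,:2]-tcp)@ex; print(np.percentile(q,[0,1,5]))
```

```text
pl [0.4033 0.3534] tool frame 0.0584 0.0162
pr [0.4062 0.3168] tool frame 0.0583 -0.0205
bl [0.421  0.3735] tool frame 0.0775 0.0349
br [0.4261 0.3122] tool frame 0.0779 -0.0266
tail [0.4071 0.3408] tool frame 0.0611 0.0033
rl [0.4007 0.3766] tool frame 0.0575 0.0395
rl2 [0.4936 0.3799] tool frame 0.1504 0.0356
rr [0.4107 0.3054] tool frame 0.062 -0.0322
rr2 [0.4985 0.3161] tool frame 0.1504 -0.0283
0.051878938528232436 0.06003882808524269 0.13322915601743152 -0.026778983702328053 0.03595449334126981
[0.07565384 0.07653053 0.0774771 ]
```

```bash
python3 -m pendant '[[1,0,-0.24,0,0],[1,0,0,0.8,0],[1,0,0,0.9,0],[1,0,0,0.9,0],[1,0,0,0.8,0],[1,0,0,0.6,0],[1,0,0,0.4,0],[1,0,0,0.3,0],[1,0,0,0,0],[1,0,0,0,0]]'
python3 - <<'E'
from h import *
c=snap('wrist','w3.png'); s=bot.sense(); print(s['ee_pos'],s['orientation'],s['wrist_force'])
E
```

```text
time_s: 8.0
ee_pos: [0.3457, 0.3396, 0.1158]
orientation: [-0.0, 0.999, 0.04, 0.0]
wrist_force: [-0.4, -0.1, -2.7]
gripper_width: 0.0291
grip_force: 89.4
[0.34583288 0.3396823  0.11597966] [-3.16516112e-04  9.99209128e-01  3.97603814e-02  3.60797011e-04] [-0.3527216  -0.83909615 -2.07695807]
```

View pics/w3.png

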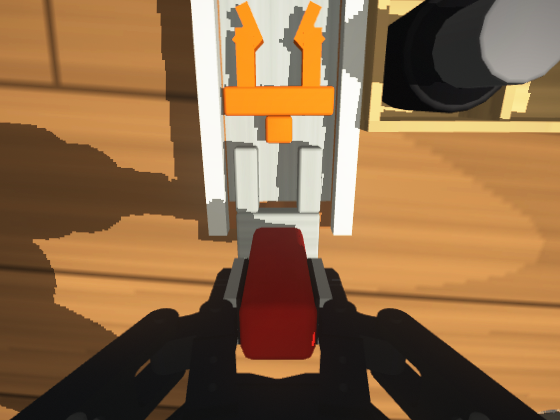

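The prongs, centred on column 278, line up with the clip tail at column 279 and lie just behind it. I lower the last 5 mm and push.

```bash
python3 -m pendant '[[1,0,0,0.2,0],[1,0,0,0,0],[1,0.4,0,0,0],[1,0.4,0,0,0],[1,0.4,0,0,0],[1,0.4,0,0,0],[1,0.4,0,0,0],[1,0.4,0,0,0],[1,0.3,0,0,0],[1,0,0,0,0]]'
python3 -m pendant '[[1,0.2,0,0,0],[1,0.2,0,0,0],[1,0,0,0,0]]'
python3 -m pendant '[[1,0.2,0,0,0],[1,0.2,0,0,0],[1,0,0,0,0]]'
```

```text
time_s: 9.05
ee_pos: [0.4139, 0.3447, 0.1103]
orientation: [-0.0, 0.999, 0.039, 0.0]
wrist_force: [-0.8, -0.3, -1.3]
gripper_width: 0.0289
grip_force: 89.3
time_s: 9.35
ee_pos: [0.423, 0.3456, 0.1103]
orientation: [0.0, 0.999, 0.04, -0.0]
wrist_force: [-0.0, -0.4, -1.9]
gripper_width: 0.0288
grip_force: 89.4
time_s: 9.65
ee_pos: [0.433, 0.3464, 0.1103]
orientation: [-0.0, 0.999, 0.04, 0.0]
wrist_force: [0.5, -0.7, -2.0]
gripper_width: 0.0291
grip_force: 89.5
```

```bash
for i in 1 2; do :; done
python3 -m pendant '[[1,0.12,0,0,0],[1,0,0,0,0]]'|grep -E "pos|wrist"
python3 -m pendant '[[1,0.12,0,0,0],[1,0,0,0,0]]'|grep -E "pos|wrist"
python3 -m pendant '[[1,0.12,0,0,0],[1,0,0,0,0]]'|grep -E "pos|wrist"
python3 - <<'E'
from h import *
c=snap('wrist','w4.png'); c=snap('scene')
cv2.imwrite('pics/s4.png',cv2.resize(c['img'][140:220,390:480],None,fx=6,fy=6,interpolation=cv2.INTER_CUBIC)[:,:,::-1])
E
```

```text
ee_pos: [0.4362, 0.3466, 0.1105]
wrist_force: [0.6, 0.7, -3.1]
ee_pos: [0.4393, 0.3468, 0.1104]
wrist_force: [-0.1, 0.6, -1.7]
ee_pos: [0.4421, 0.3471, 0.1104]
wrist_force: [-0.2, -0.6, -2.8]
```

View pics/w4.png

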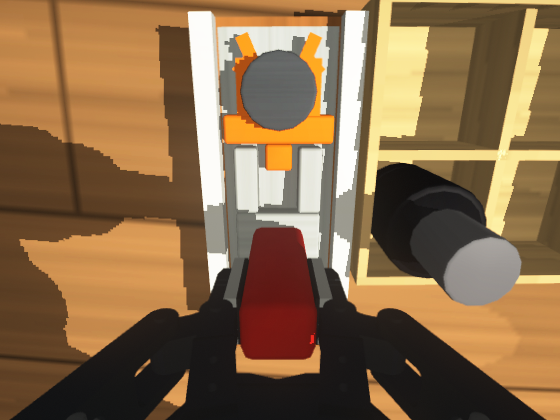

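The clip's arms now reach past the post head at (279,90). The bar's rear edge is at row 143 and the prong tips are at about row 148. I check numerically whether it is home.

Run:
```python
from h import *
c=load('wrist'); ph=.08; ex=np.array([np.cos(ph),np.sin(ph)]); ey=np.array([-ex[1],ex[0]]); tcp=bot.sense()['ee_pos'][:2]
for k,v in dict(headc=(279,90,.066),headback=(279,129,.066),headfront=(279,51,.066),bl=(224,143,.052),br=(334,143,.052),tail=(279,170,.052),pl=(246,148,.055),pr=(310,148,.055)).items():
    p=world(c,*v)[:2]; print(k,((p-tcp)@ex).round(4),((p-tcp)@ey).round(4))
C=cloud(c);im=c['img'].astype(int)
o=(im[...,0]>200)&(im[...,2]<60)&(im[...,1]>90); P=(C[o][:,:2]-tcp)@ex; print('clip',np.percentile(P,[0,.5,99.5,100]),np.median(C[o][:,2]))
m=(C[...,2]>.061)&(C[...,2]<.07)&(abs(((C[...,:2]-tcp)@ey))<.025)&(((C[...,:2]-tcp)@ex)>.08)
P=(C[m][:,:2]-tcp); print('head',(P@ex).min(),(P@ex).max(),(P@ey).min(),(P@ey).max())
```

```text
headc 0.0892 -0.0028
headback 0.0698 -0.0028
headfront 0.1074 -0.0028
bl 0.0608 0.0291
br 0.0607 -0.0348
tail 0.0448 -0.0028
pl 0.0583 0.0161
pr 0.0582 -0.0206
clip [0.04507897 0.04551406 0.11717057 0.12821818] 0.05188731418928067
head 0.08038243392221699 0.10822337364775333 -0.0219997281168021 0.017560275023784957
```

```bash
python3 -m pendant '[[1,0.08,0,0,0],[1,0,0,0,0]]'|grep -E "pos|wrist"
python3 -m pendant '[[1,0.06,0,0,0],[1,0,0,0,0]]'|grep -E "pos|wrist"
python3 - <<'E'
from h import *
import numpy as np
c=snap('wrist'); C=cloud(c);im=c['img'].astype(int);tcp=bot.sense()['ee_pos'][:2];ex=np.array([np.cos(.08),np.sin(.08)])
o=(im[...,0]>200)&(im[...,2]<60)&(im[...,1]>90); P=(C[o][:,:2]-tcp)@ex; print('tail',np.percentile(P,[0,.5]), bot.sense()['wrist_force'])
E
```

```text
ee_pos: [0.4438, 0.3472, 0.1104]
wrist_force: [0.5, 0.2, -1.5]
ee_pos: [0.4443, 0.3473, 0.1102]
wrist_force: [-6.6, 0.7, 1.3]
tail [-0.01048357  0.04313662] [-4.6270731  -0.25562996  1.72023066]
```

```bash
python3 -m pendant '[[1,-0.6,0,0,0],[1,-0.6,0,0,0],[1,0,0,-0.8,0],[1,0,0,-1,0],[1,0,0,-1,0],[1,0,0,-1,0],[1,0,0,-1,0],[1,0,0,-0.3,0.53],[1,0.4,0.97,0,0],[1,0.4,0.97,0,0],[1,0.4,0.97,0,0],[1,0.4,0.97,0,0]]'
python3 -m pendant '[[1,0.4,0.97,0,0],[1,0.4,0.97,0,0],[1,0.4,0.97,0,0],[1,0.4,0.97,0,0],[1,0.4,0.97,0,0],[1,0.4,0.97,0,0],[1,0.4,0.97,0,0],[1,0.4,0.97,0,0],[1,0.4,0.97,0,0],[1,0.4,0.97,0,0],[1,0.2,0.6,0,0],[1,0,0,0,0]]'
python3 - <<'E'
from h import *
s=bot.sense(); print(s['ee_pos'],s['orientation'])
c=snap('scene'); C=cloud(c);im=c['img'].astype(int); o=(im[...,0]>180)&(im[...,2]<60)&(im[...,1]>60)&(C[...,2]>.045)&(C[...,2]<.06)&(C[...,1]>.25); print(C[o].min(0),C[o].max(0))
E
```

```text
time_s: 12.0
ee_pos: [0.4544, 0.2471, 0.2378]
orientation: [0.0, 1.0, 0.001, 0.0]
wrist_force: [0.6, 1.1, -2.9]
gripper_width: 0.029
grip_force: 89.3
time_s: 13.2
ee_pos: [0.5602, -0.0112, 0.2377]
orientation: [0.0, 1.0, -0.001, -0.0]
wrist_force: [0.1, 0.3, -2.4]
gripper_width: 0.0287
grip_force: 89.4
[ 0.56016364 -0.01115812  0.23765576] [ 2.30738514e-04  9.99999366e-01 -1.10110147e-03 -5.24523351e-05]Traceback (most recent call last):
  File "<stdin>", line 3, in <module>
    return umr_minimum(a, axis, None, out, keepdims, initial, where)
ValueError: zero-size array to reduction operation minimum which has no identity
```

```bash
python3 -m pendant '[[1,0.25,0.7,0,0],[1,0.25,0.7,0,0],[1,0,0,1,0],[1,0,0,1,0],[1,0,0,1,0],[1,0,0,1,0],[1,0,0,1,0],[1,0,0,0.8,0],[1,0,0,0.5,0],[1,0,0,0.22,0],[1,0,0,0,0]]'
python3 -m pendant '[[1,0,0,0.03,0],[1,0,0,0,0]]'|grep -E "pos|wrist"
```

```text
time_s: 14.35
ee_pos: [0.5727, -0.0439, 0.0747]
orientation: [-0.0, 1.0, 0.0, -0.0]
wrist_force: [0.3, -0.4, -2.5]
gripper_width: 0.0294
grip_force: 89.7
ee_pos: [0.5734, -0.0445, 0.0749]
wrist_force: [1.1, -0.1, -2.1]
```

```bash
python3 -m pendant '[[1,0,0,0.05,0],[1,0,0,0,0],[-1,0,0,0,0],[-1,0,0,0,0],[-1,0,0,0,0],[-1,0,0,0,0],[-1,0,0,-0.5,0],[-1,0,0,-1,0],[-1,0,0,-1,0],[-1,0,0,-1,0],[-1,0,0,-1,0],[-1,0,0,-1,0]]'
python3 -m pendant '[[-1,0,0,-1,0],[-1,-0.5,0.95,-0.3,0],[-1,-0.5,0.95,0,0],[-1,-0.5,0.95,0,0],[-1,-0.5,0.95,0,0],[-1,-0.5,0.95,0,0],[-1,-0.5,0.95,0,0],[-1,-0.5,0.95,0,0],[-1,-0.5,0.95,0,0],[-1,-0.5,0.95,0,0],[-1,0,0,0,0],[-1,0,0,0,0]]'
python3 - <<'E'
from h import *
w=snap('wrist'); s=snap('scene')
a=cv2.resize(s['img'][130:260,90:490],(800,260)); b=cv2.resize(w['img'],(448,336))
d=cv2.resize(s['img'][145:215,405:475],(336,336),interpolation=cv2.INTER_CUBIC)
cv2.imwrite('pics/j1.png',np.vstack([a,np.hstack([b,d,np.zeros((336,16,3),np.uint8)])])[:,:,::-1])
print(bot.sense()['ee_pos'],bot.sense()['orientation'])
for n,c in(('wrist',w),('scene',s)):
    C=cloud(c); hsv=cv2.cvtColor(c['img'],cv2.COLOR_RGB2HSV)
    m=(C[...,2]>.115)&(C[...,2]<.130)&(C[...,0]>.3)&(C[...,1]>-.7)&(C[...,1]<-.2)&(hsv[...,1]<90)&(hsv[...,2]>110)
    k,l,st,ce=cv2.connectedComponentsWithStats(m.astype(np.uint8))
    for i in range(1,k):
        if st[i,4]>15:
            P=C[l==i]; print(n,ce[i].round(),st[i,4],np.median(P,0).round(3),((P.max(0)+P.min(0))/2).round(3))
E
```

```text
time_s: 15.75
ee_pos: [0.5728, -0.0445, 0.2124]
orientation: [-0.0, 1.0, 0.0, 0.0]
wrist_force: [0.4, -0.1, -0.6]
gripper_width: 0.0851
grip_force: 0.0
time_s: 16.95
ee_pos: [0.4604, -0.2585, 0.2436]
orientation: [0.0, 1.0, -0.0, 0.0]
wrist_force: [0.8, 0.5, -1.6]
gripper_width: 0.0854
grip_force: 0.0
[ 0.46092612 -0.2574984   0.24330874] [-1.10461653e-04  9.99999757e-01  6.19158440e-04  3.00240874e-04]
wrist [480. 122.] 1624 [ 0.529 -0.416  0.122] [ 0.529 -0.417  0.122]
wrist [342. 243.] 1196 [ 0.428 -0.316  0.122] [ 0.427 -0.316  0.12 ]
wrist [443. 276.] 1013 [ 0.395 -0.41   0.122] [ 0.394 -0.41   0.119]
scene [177. 172.] 103 [ 0.396 -0.409  0.122] [ 0.395 -0.409  0.121]
scene [210. 178.] 105 [ 0.429 -0.315  0.122] [ 0.427 -0.314  0.122]
scene [175. 212.] 118 [ 0.53  -0.415  0.121] [ 0.531 -0.415  0.122]
```

View pics/j1.png

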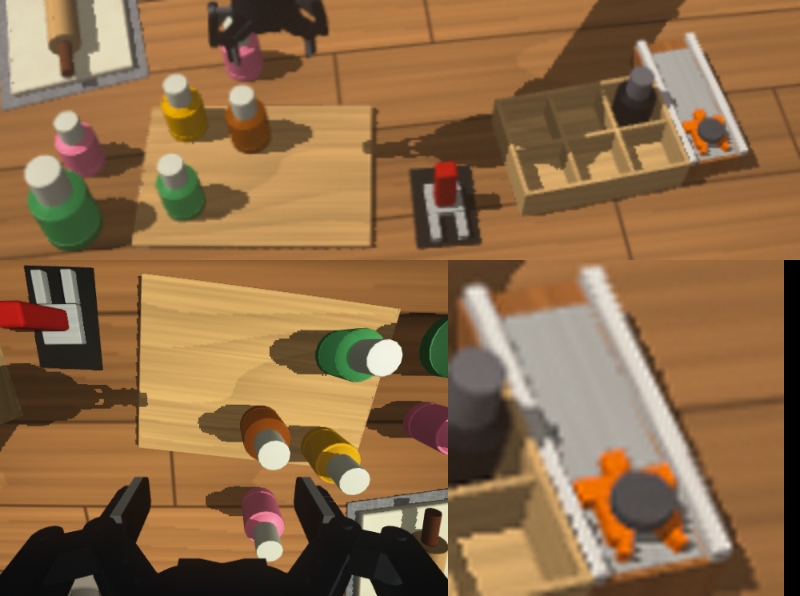

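The clip is home around the post, the fork stands upright on its mat, and the yellow jar has been knocked to (0.395, -0.410). I pick the brown jar first.

```bash
python3 -m pendant '[[-1,-0.67,0.78,0,0],[-1,-0.67,0.78,0,0],[-1,0,0.76,0,0],[-1,0,0,1,0],[-1,0,0,1,0],[-1,0,0,1,0],[-1,0,0,1,0],[-1,0,0,0.8,0],[-1,0,0,0.5,0],[-1,0,0,0.3,0],[-1,0,0,0,0]]' 45
python3 -m pendant '[[1,0,0,0,0],[1,0,0,0,0],[1,0,0,0,0],[1,0,0,0,0],[1,0,0,-0.4,0],[1,0,0,-0.9,0],[1,0,0,-1,0],[1,0,0,-1,0],[1,0,0,-1,0],[1,0,0,-1,0],[1,0,0,-0.4,0],[1,0,0,0,0]]'
```

```text
time_s: 18.15
ee_pos: [0.4271, -0.3159, 0.1024]
orientation: [-0.0, 1.0, 0.0, -0.0]
wrist_force: [-0.7, -0.3, -0.4]
gripper_width: 0.0853
grip_force: 0.0
time_s: 19.35
ee_pos: [0.4274, -0.3166, 0.2467]
orientation: [0.001, 1.0, 0.0, 0.001]
wrist_force: [0.5, 0.2, -2.5]
gripper_width: 0.0349
grip_force: 45.2
```

```bash
python3 -m pendant '[[1,0.15,-0.5,0,0],[1,0.31,-1,0,0],[1,0.31,-1,0,0],[1,0.31,-1,0,0],[1,0.31,-1,0,0],[1,0.31,-1,0,0],[1,0.31,-1,0,0],[1,0.31,-1,0,0],[1,0.31,-1,0,0],[1,0.31,-1,0,0],[1,0.31,-1,0,0],[1,0.31,-1,0,0]]'
```

```text
time_s: 20.55
ee_pos: [0.5152, -0.0269, 0.2438]
orientation: [-0.0, 1.0, 0.0, -0.001]
wrist_force: [0.0, -0.3, -3.3]
gripper_width: 0.0351
grip_force: 45.3
```

```bash
python3 -m pendant '[[1,0.31,-1,0,0],[1,0.31,-1,0,0],[1,0.31,-1,0,0],[1,0.31,-0.9,0,0],[1,0.31,-0.8,0,0],[1,0.05,-0.3,0,0],[1,0,0,0,0],[1,0,0,0,0]]'
python3 - <<'E'
from h import *
c=snap('wrist','p1.png'); print(bot.sense()['ee_pos'])
C=cloud(c)
m=(abs(C[...,2]-.060)<.003)&(C[...,0]>.41)&(C[...,0]<.63)&(C[...,1]>.03)&(C[...,1]<.32)
print(m.sum(),cv2.minAreaRect((C[m][:,:2]*1000).astype(np.float32)))
E
```

```text
time_s: 21.35
ee_pos: [0.5552, 0.0955, 0.2446]
orientation: [0.0, 1.0, -0.0, -0.001]
wrist_force: [-0.2, -1.2, -1.9]
gripper_width: 0.035
grip_force: 45.2
[0.55542334 0.09517555 0.24491601]
3282 ((509.5694885253906, 177.21160888671875), (166.9254608154297, 247.564453125), 4.658658027648926)
```

View pics/p1.png

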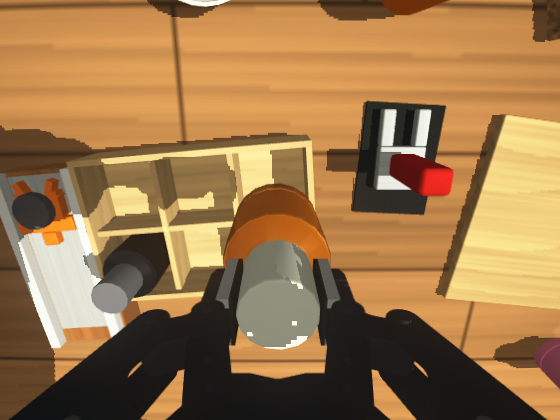

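The crate fit agrees with the earlier one (centre 0.5096, 0.1772), and the brown jar hangs over its cell with only a 5 mm correction left in y.

```bash
python3 -m pendant '[[1,0,-0.21,0,0],[1,0,0,0.8,0],[1,0,0,0.9,0],[1,0,0,0.9,0],[1,0,0,0.9,0],[1,0,0,0.8,0],[1,0,0,0.7,0],[1,0,0,0.5,0],[1,0,0,0.3,0],[1,0,0,0,0]]'
python3 -m pendant '[[1,0,0,0.04,0],[1,0,0,0.04,0],[1,0,0,0,0]]'|grep -E "pos|wrist"
```

```text
time_s: 22.4
ee_pos: [0.5556, 0.1013, 0.0998]
orientation: [0.0, 1.0, 0.0, -0.001]
wrist_force: [0.5, -0.6, -1.6]
gripper_width: 0.0346
grip_force: 45.3
ee_pos: [0.5562, 0.1015, 0.0988]
wrist_force: [0.1, -1.0, -2.2]
```

```bash
python3 -m pendant '[[1,0,0,0.05,0],[1,0,0,0.04,0],[1,0,0,0,0]]'|grep -E "pos|wrist"
python3 -m pendant '[[-0.3,0,0,0,0],[-0.3,0,0,0,0],[-0.3,0,0,0,0],[-0.3,0,0,0,0],[-0.3,0,0,-0.4,0],[-0.3,0,0,-0.9,0],[-0.3,0,0,-1,0],[-0.3,0,0,-1,0],[-0.3,0,0,-1,0],[-1,0,0,-1,0],[-1,0,0,-0.7,0],[-1,0,0,0,0]]'
```

```text
ee_pos: [0.5567, 0.1021, 0.0971]
wrist_force: [-1.4, 0.8, 9.4]
time_s: 24.2
ee_pos: [0.5569, 0.1018, 0.2493]
orientation: [-0.0, 1.0, 0.0, 0.002]
wrist_force: [0.5, 0.2, -0.4]
gripper_width: 0.0857
grip_force: 0.0
```

```bash
python3 -m pendant '[[-1,-0.05,1,0,0],[-1,-0.05,1,0,0],[-1,-0.05,1,0,0],[-1,-0.05,1,0,0],[-1,-0.05,1,0,0],[-1,-0.05,1,0,0],[-1,-0.05,1,0,0],[-1,-0.05,1,0,0],[-1,-0.05,1,0,0],[-1,-0.05,1,0,0],[-1,-0.05,1,0,0],[-1,-0.05,1,0,0]]'|grep pos
python3 -m pendant '[[-1,-0.05,1,0,0],[-1,-0.05,1,0,0],[-1,-0.05,1,0,0],[-1,-0.05,1,0,0],[-1,-0.05,1,0,0],[-1,-0.05,1,0,0],[-1,-0.05,1,0,0],[-1,-0.1,0.9,0,0],[-1,-0.1,0.5,0,0],[-1,0,0.2,0,0],[-1,0,0,0,0],[-1,0,0,0,0]]'
cat > jars.py <<'E'
from h import *
c=snap('wrist'); C=cloud(c); hsv=cv2.cvtColor(c['img'],cv2.COLOR_RGB2HSV); print(bot.sense()['ee_pos'])
m=(C[...,2]>.112)&(C[...,2]<.130)&(C[...,0]>.3)&(hsv[...,1]<90)&(hsv[...,2]>90)
k,l,st,ce=cv2.connectedComponentsWithStats(m.astype(np.uint8))
for i in range(1,k):
    if st[i,4]>60:
        P=C[l==i]; print(ce[i].round(),st[i,4],np.median(P,0).round(3),((P.max(0)+P.min(0))/2).round(3))
E
python3 jars.py
```

```text
ee_pos: [0.5405, -0.1994, 0.2458]
time_s: 26.6
ee_pos: [0.5277, -0.4123, 0.246]
orientation: [-0.0, 1.0, 0.001, 0.0]
wrist_force: [-0.1, 0.1, 0.4]
gripper_width: 0.0854
grip_force: 0.0
[ 0.52775299 -0.41228044  0.24612189]
[281. 203.] 1394 [ 0.531 -0.417  0.122] [ 0.529 -0.417  0.118]
[274. 333.] 1014 [ 0.398 -0.411  0.122] [ 0.394 -0.41   0.118]
```

```bash
python3 -m pendant '[[-1,0.08,0.18,0,0],[-1,0,0,1,0],[-1,0,0,1,0],[-1,0,0,1,0],[-1,0,0,1,0],[-1,0,0,0.8,0],[-1,0,0,0.6,0],[-1,0,0,0.34,0],[-1,0,0,0,0]]' 45 | grep -E "pos|wrist"
python3 -m pendant '[[1,0,0,0,0],[1,0,0,0,0],[1,0,0,0,0],[1,0,0,0,0],[1,0,0,-0.4,0],[1,0,0,-0.9,0],[1,0,0,-1,0],[1,0,0,-1,0],[1,0,0,-1,0],[1,0,0,-1,0],[1,0,0,-0.4,0],[1,0,0,0,0]]'
```

```text
ee_pos: [0.5291, -0.4177, 0.1017]
wrist_force: [-0.1, -0.3, 0.0]
time_s: 28.75
ee_pos: [0.5296, -0.4184, 0.2466]
orientation: [0.001, 1.0, 0.0, 0.001]
wrist_force: [0.4, 0.7, -2.2]
gripper_width: 0.0353
grip_force: 45.2
```

```bash
python3 -m pendant '[[1,0.03,-0.5,0,0],[1,0.03,-1,0,0],[1,0.03,-1,0,0],[1,0.03,-1,0,0],[1,0.03,-1,0,0],[1,0.03,-1,0,0],[1,0.03,-1,0,0],[1,0.03,-1,0,0],[1,0.03,-1,0,0],[1,0.03,-1,0,0],[1,0.03,-1,0,0],[1,0.03,-1,0,0]]' | grep pos
python3 -m pendant '[[1,0.03,-1,0,0],[1,0.03,-1,0,0],[1,0.03,-1,0,0],[1,0.03,-1,0,0],[1,0.03,-1,0,0],[1,0.03,-1,0,0],[1,0.03,-1,0,0],[1,0.03,-1,0,0],[1,0.03,-1,0,0],[1,0.03,-1,0,0],[1,0.03,-1,0,0],[1,0.03,-0.9,0,0]]'|grep pos
python3 -m pendant '[[1,0,-0.3,0,0],[1,0,0,0,0],[1,0,0,0,0]]'
```

```text
ee_pos: [0.5371, -0.1285, 0.2436]
ee_pos: [0.5456, 0.1687, 0.2435]
time_s: 31.45
ee_pos: [0.5466, 0.1736, 0.2443]
orientation: [0.0, 1.0, -0.0, -0.001]
wrist_force: [-0.1, -1.0, -2.5]
gripper_width: 0.0348
grip_force: 45.4
```

```bash
python3 -m pendant '[[1,0.11,-0.27,0,0],[1,0,0,0.8,0],[1,0,0,0.9,0],[1,0,0,0.9,0],[1,0,0,0.9,0],[1,0,0,0.8,0],[1,0,0,0.7,0],[1,0,0,0.5,0],[1,0,0,0.3,0],[1,0,0,0,0]]'|grep -E "pos|wrist"
python3 -m pendant '[[1,0,0,0.04,0],[1,0,0,0.04,0],[1,0,0,0.03,0],[1,0,0,0,0]]'|grep -E "pos|wrist"
```

```text
ee_pos: [0.5497, 0.181, 0.0994]
wrist_force: [0.2, -0.2, -0.6]
ee_pos: [0.55, 0.1813, 0.0977]
wrist_force: [-0.1, -0.5, -2.0]
```

```bash
python3 -m pendant '[[1,0,0,0.04,0],[1,0,0,0.03,0],[1,0,0,0,0]]'|grep -E "pos|wrist"
python3 -m pendant '[[-0.3,0,0,0,0],[-0.3,0,0,0,0],[-0.3,0,0,0,0],[-0.3,0,0,0,0],[-0.3,0,0,-0.4,0],[-0.3,0,0,-0.9,0],[-0.3,0,0,-1,0],[-0.3,0,0,-1,0],[-0.3,0,0,-1,0],[-1,0,0,-1,0],[-1,0,0,-0.7,0],[-1,0,0,0,0]]'|grep -E "pos|width"
```

```text
ee_pos: [0.5507, 0.1819, 0.0968]
wrist_force: [-1.7, 0.8, 11.1]
ee_pos: [0.5508, 0.1817, 0.2489]
gripper_width: 0.0853
```

```bash
python3 -m pendant '[[-1,-0.26,1,0,0],[-1,-0.26,1,0,0],[-1,-0.26,1,0,0],[-1,-0.26,1,0,0],[-1,-0.26,1,0,0],[-1,-0.26,1,0,0],[-1,-0.26,1,0,0],[-1,-0.26,1,0,0],[-1,-0.26,1,0,0],[-1,-0.26,1,0,0],[-1,-0.26,1,0,0],[-1,-0.26,1,0,0]]'|grep pos
python3 -m pendant '[[-1,-0.26,1,0,0],[-1,-0.26,1,0,0],[-1,-0.26,1,0,0],[-1,-0.26,1,0,0],[-1,-0.26,1,0,0],[-1,-0.26,1,0,0],[-1,-0.26,1,0,0],[-1,-0.26,1,0,0],[-1,-0.26,1,0,0],[-1,-0.26,1,0,0],[-1,-0.26,0.8,0,0],[-1,0,0,0,0]]'|grep pos
python3 jars.py
```

```text
ee_pos: [0.4712, -0.1197, 0.2454]
ee_pos: [0.3989, -0.3912, 0.2452]
[ 0.39963293 -0.38964475  0.24512486]
[298. 211.] 1333 [ 0.395 -0.41   0.122] [ 0.394 -0.41   0.118]
```

```bash
python3 -m pendant '[[-0.4,-0.2,0.82,0,0],[-0.4,0,0,0.6,0],[-0.4,0,0,1,0],[-0.4,0,0,1,0],[-0.4,0,0,1,0],[-0.4,0,0,0.9,0],[-0.4,0,0,0.6,0],[-0.4,0,0,0.4,0],[-0.4,0,0,0.2,0],[-0.4,0,0,0,0]]' 45 | grep -E "pos|wrist|width"
python3 -m pendant '[[1,0,0,0,0],[1,0,0,0,0],[1,0,0,0,0],[1,0,0,0,0],[1,0,0,-0.4,0],[1,0,0,-0.9,0],[1,0,0,-1,0],[1,0,0,-1,0],[1,0,0,-1,0],[1,0,0,-1,0],[1,0,0,-0.4,0],[1,0,0,0,0]]'
```

```text
ee_pos: [0.3956, -0.4089, 0.1029]
wrist_force: [-0.0, -1.5, 0.5]
gripper_width: 0.0598
time_s: 39.0
ee_pos: [0.3958, -0.4098, 0.247]
orientation: [0.001, 1.0, 0.0, 0.001]
wrist_force: [-0.2, 0.2, -2.7]
gripper_width: 0.0347
grip_force: 45.1
```

```bash
python3 -m pendant '[[1,0.08,-0.5,0,0],[1,0.16,-1,0,0],[1,0.16,-1,0,0],[1,0.16,-1,0,0],[1,0.16,-1,0,0],[1,0.16,-1,0,0],[1,0.16,-1,0,0],[1,0.16,-1,0,0],[1,0.16,-1,0,0],[1,0.16,-1,0,0],[1,0.16,-1,0,0],[1,0.16,-1,0,0]]' | grep pos
python3 -m pendant '[[1,0.16,-1,0,0],[1,0.16,-1,0,0],[1,0.16,-1,0,0],[1,0.16,-1,0,0],[1,0.16,-1,0,0],[1,0.16,-1,0,0],[1,0.16,-1,0,0],[1,0.16,-0.9,0,0],[1,0.08,-0.6,0,0],[1,0,-0.2,0,0],[1,0,0,0,0],[1,0,0,0,0]]'
```

```text
ee_pos: [0.4406, -0.12, 0.2442]
time_s: 41.4
ee_pos: [0.4749, 0.0949, 0.245]
orientation: [0.0, 1.0, -0.0, -0.0]
wrist_force: [-0.4, -0.3, -1.3]
gripper_width: 0.035
grip_force: 45.2
```

```bash
python3 -m pendant '[[1,0.04,0,0.4,0],[1,0,0,0.8,0],[1,0,0,0.9,0],[1,0,0,0.9,0],[1,0,0,0.9,0],[1,0,0,0.8,0],[1,0,0,0.6,0],[1,0,0,0.4,0],[1,0,0,0.15,0],[1,0,0,0,0]]'|grep -E "pos|wrist"
python3 -m pendant '[[1,0,0,0.04,0],[1,0,0,0.03,0],[1,0,0,0,0]]'|grep -E "pos|wrist"
```

```text
ee_pos: [0.4763, 0.0955, 0.0991]
wrist_force: [0.1, -0.7, -1.6]
ee_pos: [0.4767, 0.0958, 0.098]
wrist_force: [0.7, -0.4, -0.1]
```

```bash
python3 -m pendant '[[1,0,0,0.04,0],[1,0,0,0.03,0],[1,0,0,0,0]]'|grep -E "pos|wrist"
python3 -m pendant '[[-0.3,0,0,0,0],[-0.3,0,0,0,0],[-0.3,0,0,0,0],[-0.3,0,0,0,0],[-0.3,0,0,-0.4,0],[-0.3,0,0,-0.9,0],[-0.3,0,0,-1,0],[-0.3,0,0,-1,0],[-0.3,0,0,-1,0],[-1,0,0,-1,0],[-1,0,0,-0.7,0],[-1,0,0,0,0]]'|grep -E "pos|width"
python3 -m pendant '[[-1,0,0.8,-0.5,0],[-1,0,1,-0.5,0],[-1,0,1,-0.5,0],[-1,0,1,0,0],[-1,0,1,0,0],[-1,0,1,0,0],[-1,0,1,0,0],[-1,0,0,0,0],[-1,0,0,0,0]]'|grep -E "pos"
python3 - <<'E'
from h import *
s=snap('scene'); d=snap('side')
a=cv2.resize(s['img'][130:260,90:490],(800,260)); b=cv2.resize(s['img'][135:255,300:475],(400,274),interpolation=cv2.INTER_CUBIC); e=cv2.resize(d['img'][210:390,200:460],(400,274),interpolation=cv2.INTER_CUBIC)
cv2.imwrite('pics/end.png',np.vstack([a,np.hstack([b,e])])[:,:,::-1])
C=cloud(s); ctr=np.array([.5096,.1772]);ex=np.array([np.cos(.08),np.sin(.08)]);ey=np.array([-ex[1],ex[0]])
m=(C[...,2]>.108)&(C[...,2]<.125)&(C[...,0]>.4)&(C[...,0]<.62)&(C[...,1]>.05)
k,l,st,ce=cv2.connectedComponentsWithStats(m.astype(np.uint8))
for i in range(1,k):
    if st[i,4]>15: q=np.median(C[l==i],0); p=q[:2]-ctr; print(ce[i].round(),st[i,4],(p@ex).round(3),(p@ey).round(3),q[2].round(3))
E
```

```text
ee_pos: [0.4773, 0.0964, 0.0975]
wrist_force: [-7.6, -0.1, 27.4]
ee_pos: [0.4774, 0.0961, 0.2488]
gripper_width: 0.0854
ee_pos: [0.4761, -0.0744, 0.283]
[411. 168.] 107 -0.04 0.082 0.115
[357. 178.] 117 -0.038 -0.079 0.115
[393. 196.] 119 0.043 0.001 0.115
[365. 202.] 131 0.042 -0.079 0.115
```

View pics/end.png

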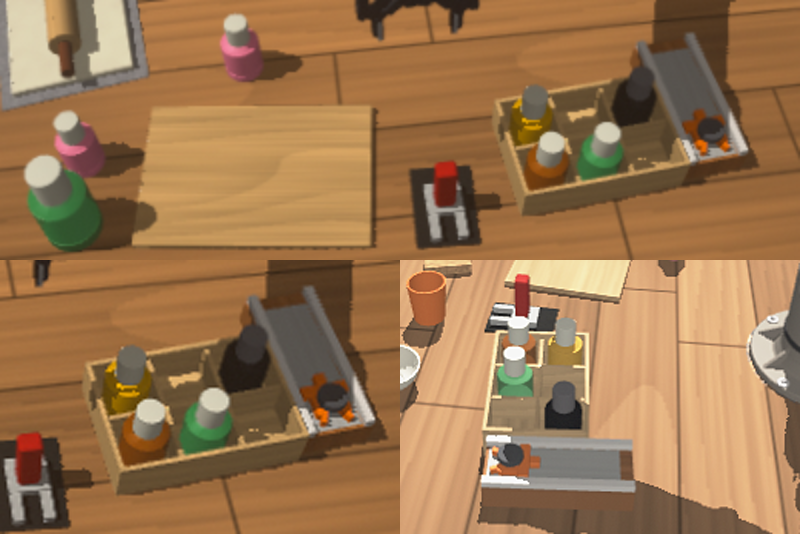

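All three jars and the black jar stand upright in separate cells (cap tops at 0.115 m). The clip is home, the fork stands on its mat, and the gripper is clear of everything.

```bash
python3 -c "
from rig import bot; print(bot.sign_off())"
```

```text
the job is handed in; nothing more can be done
None
```

I've handed the job in (no verdict was returned): the clip is snapped home on the post, the yellow, brown and green jars each stand in their own cell beside the black jar, and the fork is back upright on its mat.

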